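Jug from the dispenser to the balance

ROBOT

A 6-joint arm with a two-finger parallel gripper is mounted at the origin on a cart in front of the work surface, level with it; the furniture and walls round the work are solid. World frame = base frame: x ahead of the robot, y to its left, z up, the work surface at z = 0. Lengths are in mm, angles in degrees, forces in N, time in s.
With the tool pointing down it reaches from about 300 to 850 mm from the base axis. Payload 4.2 kg.
Tool frame: the origin (TCP) lies midway between the tips of the shut fingers; the grasp point (between the pads) lies 19 mm behind it (env.grasp_offset is the distance from the TCP to the grasp point, in mm); z points along the fingers, y is the line along which they close (so a half turn about z gives the same grasp; the last joint's range is limited). The gripper opens to 91 mm and grips with 3 to 60 N. Pads are 32 mm wide; open, the fingers measure 118 mm over their backs; the gripper's body (76 mm by 178 mm) begins 60 mm behind the grasp point.
Start: joints at [-71.333, 18.312, 89.639, -0, 72.044, -1.146], TCP at [194.9, -540.978, 213.976] pointing down, gripper open.
Joint ranges: [-177.97, 177.97], [-48.28, 115.42], [12.27, 149.76], [-77.06, 257.06], [2.81, 150.46], [-146.56, 146.56]. Speed limits (degrees/s): [147.25, 147.25, 180, 180, 180, 180].

INTERFACE

Orientations are given as [roll, pitch, yaw] about the fixed x, y, z axes, in that order (R = Rz(yaw) Ry(pitch) Rx(roll)).
In Python, from workcell import env, optics gives the robot as it stands. The module is installed in compiled form; this text tells all that it offers.
- The arm moves only by the tool send_rows, never from a script. Its argument "targets" is a list that holds one entry, the list of rows, each a list of 7 numbers: the turn, a rotation vector about the world's x, y, z scaled (see below), then the shift along the world's x, y, z scaled (see below), then the closure, from -1 (fully open) to 1 (shut). In form: [[[rx, ry, rz, x, y, z, gripper], ...]]. A call has 1 to 12 rows; each row shifts and turns the commanded pose from where the row before left it; what a row does not reach is not made up. The controller multiplies each number of a shift by 0.2 m and each number of a turn by pi/2 rad. A row lasts 1/10 s, in which the tool goes at most 50 mm and 8.59 degrees, less where a joint would pass 70% of its speed; a pose out of reach is approached as far as the arm can. A call with a number of a shift or a turn outside -1 to 1 is refused whole. A call with a gripper value outside its range is refused whole. The fingers move at their own pace and stop on an object; "grip_force" is the grip in N (left out, the last holds). Time passes only in rows, so rows that do not move let the fingers close. It gives the time, the measured TCP pose, the force, the opening and the grip force at its end, in the units of the state.
- env.state(): the state, without advancing time (a new reading comes with each control period).
- optics.grab_frame(name): name is "scene" or "top" or "wrist"; returns (picture, depth): 384x512x3 uint8, red, green, blue; 384x512 float32, mm along the optical axis (not along the pixel's ray), 0 where there is no reading.
- optics.camera_info(name): a dict with "camera_matrix" (3x3 intrinsics, pixels), "R" (3x3) and "t" (3): a world point X has camera coordinates R X + t; the wrist camera has in their place "mount" (4x4, takes a point from camera to tool coordinates, whose origin is the TCP and whose axes are the flange's). Camera axes: x right, y down, z forward; pixel columns grow to the right and rows downward; lengths in mm; the calibration is good to about 2 mm. A picture is of the moment at which its call begins: read the wrist's pose just before it. camera_info takes no time and is no camera call.
- env.job_done(): hands the job in; it is judged then, once.
Trained networks look in the newest picture that a camera, given by its name, has taken for a name from the list of things; names that differ only in an ending like _2 or _b are one class to them, and where a whole thing is asked for, a point or a joint stands for the part that bears it (a point fixed in the world has none). Each returns a list of dicts, best first, with "conf" (0 to 1); they miss things now and then, are a little off and sometimes report something else, mostly with a low value. They report only what shows in the picture. A call takes as long as a camera call.
- optics.silhouettes(camera, name): "mask" (384x512 bool, what is visible of it) and "at" ([column, row] in pixels, amid what is visible of it).
- optics.place_of(camera, name): "at" ([column, row] in pixels: a listed point, or the origin of a listed thing).
The state is a dict: "time_s": time; "qpos": joint angles; "qvel": joint speeds; "effort": joint torques, N m; "ee_pos": TCP position; "ee_rot": TCP orientation; "force": force on the tool from outside, world axes, zero at the start; "torque": the same for the moment, N m; "gripper_width": finger opening in mm; "gripper_force": force on a finger pad.
Only numpy, scipy, OpenCV 4.12 (cv2) and the standard library are available. Lean on these libraries where they do the work, as an engineer would, in place of code of your own. Each camera call takes 0.05 s, during which the arm holds its last target. There are 200 camera calls.

TASK

Lift the steel jug by its handle out from under the head of the water dispenser and stand it upright on the round pan of the balance, with its whole base on the pan. Set it down rather than dropping it, let go, and leave the other things on the worktop where they stand.

Things in the scene. Friction and masses are not known exactly. Their poses are not given: they have to be found in the camera images.
- jug: Open round stainless steel jug, 105 mm tall, outer diameter 80 mm (86 mm at the flared rim), 76 mm at the base, 0.2 to 0.42 kg, loose. It stands on the dispenser's drip tray. Origin: centre of its underside; z up along its axis; its handle stands out along its own -x.
- jug_handle: The jug's steel strap handle, rigid with the jug and with the same origin and axes: an upright strap, 12 mm wide along the jug's y, 9 mm thick along x, from 26 to 92 mm above the jug's underside, its middle 78 mm from the jug's axis (clear gap of 33 mm to the jug's wall), joined to the wall by 12 mm wide, 8 mm thick arms at heights 30 and 88 mm.
- grip (a point): Middle of the upright strap of the jug's handle, 78 mm along the jug's -x from its axis and 59 mm above its underside; axes as the jug's. Above the handle hangs the dispenser's head, so a gripper comes in tilted, from the side the handle points to.
- dispenser: White water dispenser, fixed, 120 mm wide (y), 335 mm tall. Origin: on the worktop under the centre of the drip tray; its front faces its own -x. Drip tray from x = -85 mm to the tower, 10 mm high, with a round steel grid (110 mm across, top at height 12 mm) on which the jug stands at the start. Tower from x = 70 to 180 mm; head above the tray, see nozzle.
- nozzle (a point): Tip of the 18 mm thick nozzle under the dispenser's head, 175 mm over the worktop, above the tray's centre; axes as the dispenser's. The head spans heights 185 to 335 mm and overhangs forward to x = -62 mm (panel and button to -66 mm). The jug's rim is at 117 mm, so it can be raised only about 55 mm until it has come out forward.
- balance: Grey top-pan balance, fixed, 215 mm long (x = -140 to 75 mm), 140 mm wide, casing 34 mm high, display and keys (up to 41 mm high) at its own -x, toward the robot. Origin: on the worktop under the centre of the pan; z up. Balance and dispenser stand side by side, in either order.
- pan (a point): Centre of the top face of the balance's round steel pan, 130 mm in diameter, 48 mm above the worktop, level and rigid.
- lab_bottle: Bystander: capped glass lab bottle, 70 mm diameter, 154 mm tall, origin centre of its underside.
- glass_beaker: Bystander: glass beaker, 61 mm diameter, 80 mm tall, origin centre of its underside.
- culture_flask: Bystander: culture flask lying flat, 129 x 68 x 37 mm (x, y, z), origin centre of its underside.
- timer: Bystander: flat bench timer, 68 x 62 x 18 mm, origin centre of its underside.
- petri_dish: Bystander: petri dish, 60 mm diameter, 14 mm tall, origin centre of its underside.
- tape_roll: Bystander: roll of label tape lying flat, 96 mm diameter, 25 mm tall, origin centre of its underside.

How it is judged:
By the outcome, as a careful person would: the job done as asked, in the order asked, and still so for the second after the job is handed in, with the robot touching nothing.
It also fails if it takes over 40 s, if anything falls off the work surface, if the arm or the gripper's body presses on something with over 40 N, if the wrist force passes 120 N, or if a joint passes its speed limit or range.

## Working session

There is one attempt and no reset: what is moved stays moved. The work goes in short steps, Python scripts to look and compute and a tool call to move; the robot and the scene stay as the last step left them, time stands still between calls to the robot, and variables do not carry over. Pictures are saved under pics/ and viewed, at most 10 in all, crops included, and the job is handed in when it is done.

Besides the shell and the picture viewer there is one more tool, called after "Emit:" by a JSON object that holds its "api" and its "payload", one argument or row to a line. send_rows: Moves the arm, as the interface text tells. Its arguments: {"type":"object","properties":{"targets":{"type":"array"},"grip_force":{"type":"number"}},"required":["targets"]}

```bash
mkdir -p pics; cat > h.py <<'E'
import numpy as np, cv2
from workcell import env, optics
def world(cam,uv,depth):
    c=optics.camera_info(cam);K=np.array(c["camera_matrix"]);R=np.array(c["R"]);t=np.array(c["t"])
    uv=np.atleast_2d(uv);p=np.linalg.inv(K)@np.c_[uv,np.ones(len(uv))].T*depth
    return (R.T@(p-t.reshape(3,1))).T
def onplane(cam,uv,z):
    c=optics.camera_info(cam);K=np.array(c["camera_matrix"]);R=np.array(c["R"]);t=np.array(c["t"])
    o=-R.T@t;d=R.T@np.linalg.inv(K)@np.array([uv[0],uv[1],1.]);return o+d*(z-o[2])/d[2]
def cloud(cam,mask,d):
    m=mask&(d>0);v,u=np.nonzero(m);return world(cam,np.c_[u,v],d[m])
E
python3 - <<'E'
from h import *
ims=[]
for c in("scene","top"):
    im,d=optics.grab_frame(c);ims.append(im)
    for n in("jug","jug_handle","dispenser","balance"):
        for s in optics.silhouettes(c,n)[:1]:
            p=cloud(c,s["mask"],d);print(c,n,round(s["conf"],2),s["at"],len(p),np.percentile(p,[2,50,98],axis=0).round().tolist() if len(p) else 0)
    for n,z in(("jug",12),("grip",71),("pan",48),("balance",0),("dispenser",0),("nozzle",175)):
        for s in optics.place_of(c,n)[:1]: print(c,n,round(s["conf"],2),np.round(s["at"]),onplane(c,s["at"],z).round())
    i=optics.camera_info(c);print(c,(-np.array(i["R"]).T@np.array(i["t"])).round())
for i,im in enumerate(ims): cv2.imwrite(f"pics/a{i}.png",im[:,:,::-1])
print(env.state())
E
```

```text
scene jug 0.84 [225.1, 198.0] 594 [[522.0, 19.0, 18.0], [584.0, 64.0, 69.0], [640.0, 99.0, 117.0]]
scene jug_handle 0.44 [242.3, 206.1] 79 [[519.0, 9.0, 8.0], [537.0, 44.0, 68.0], [563.0, 53.0, 107.0]]
scene dispenser 0.93 [206.4, 162.7] 4595 [[540.0, -0.0, 7.0], [659.0, 100.0, 268.0], [775.0, 120.0, 340.0]]
scene balance 0.97 [198.4, 237.0] 2003 [[464.0, 175.0, -8.0], [558.0, 257.0, 40.0], [668.0, 319.0, 54.0]]
scene jug 0.65 [223. 207.] [604.  66.  12.]
scene grip 0.45 [242. 206.] [517.  53.  71.]
scene pan 0.78 [191. 230.] [606. 248.  48.]
scene balance 0.74 [193. 237.] [605. 243.   0.]
scene dispenser 0.65 [223. 206.] [615.  56.   0.]
scene nozzle 0.65 [222. 176.] [611.  53. 175.]
scene [-194.  910. 1435.]
top jug 0.78 [244.5, 187.6] 311 [[523.0, 20.0, 14.0], [574.0, 53.0, 58.0], [642.0, 93.0, 119.0]]
top jug_handle 0.62 [249.2, 195.7] 56 [[523.0, 35.0, 17.0], [536.0, 43.0, 99.0], [564.0, 52.0, 111.0]]
top dispenser 0.68 [246.5, 152.3] 2441 [[536.0, -9.0, 8.0], [593.0, 48.0, 334.0], [746.0, 107.0, 341.0]]
top balance 0.84 [197.9, 195.6] 1565 [[466.0, 174.0, 22.0], [560.0, 242.0, 
[... 293 characters left out ...]

top [-165.   33. 1493.]
{'time_s': 1.1, 'qpos': array([-7.13317517e+01,  1.83115807e+01,  8.96371528e+01, -1.15820303e-03,
        7.20414770e+01, -1.14402911e+00]), 'qvel': array([ 0.09658964,  0.09103737,  0.13101721, -0.04815367,  0.10742663,
       -0.00732372]), 'effort': array([ 1.00527854e-03, -4.12360239e+01, -2.32232577e+01,  7.30184047e-02,
        3.76886863e-02,  2.65982555e-05]), 'ee_pos': array([ 194.91755712, -541.00421864,  213.9916718 ]), 'ee_rot': array([1.79990235e+02, 1.29706931e-03, 1.98126343e+01]), 'force': array([-0.45454917, -0.29001868,  0.03057296]), 'torque': array([-0.04523256,  0.028012  ,  0.01815591]), 'gripper_force': 0.0, 'gripper_width': 91.37721022467494}
```

```bash
python3 - <<'E'
import cv2
a=cv2.imread("pics/a0.png")[90:330,80:400];b=cv2.imread("pics/a1.png")[90:330,100:420]
cv2.imwrite("pics/ab.png",cv2.resize(cv2.vconcat([a,b])[:, :],(780,1170))[:1170]) 
cv2.imwrite("pics/a.png",cv2.resize(a,(800,600),interpolation=2));cv2.imwrite("pics/b.png",cv2.resize(b,(800,600),interpolation=2))
E
```

```text
(no output)
```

View pics/a.png

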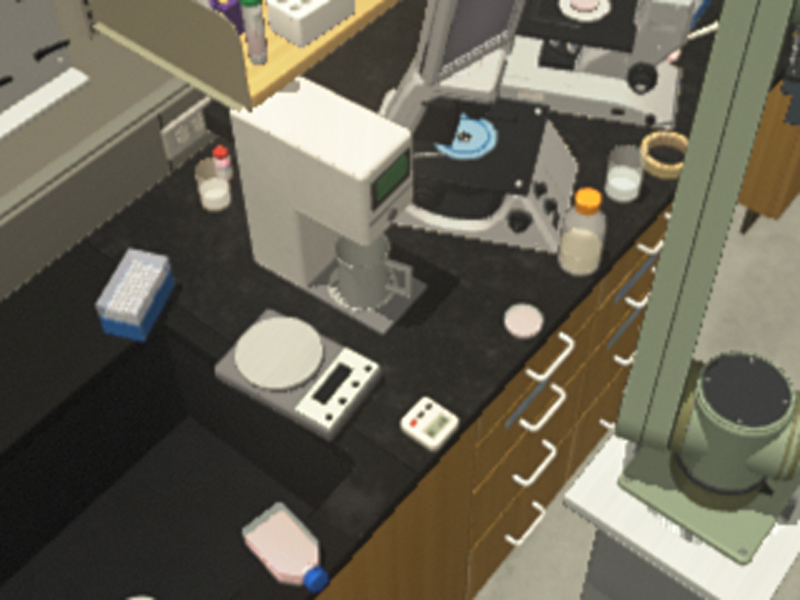

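View pics/b.png

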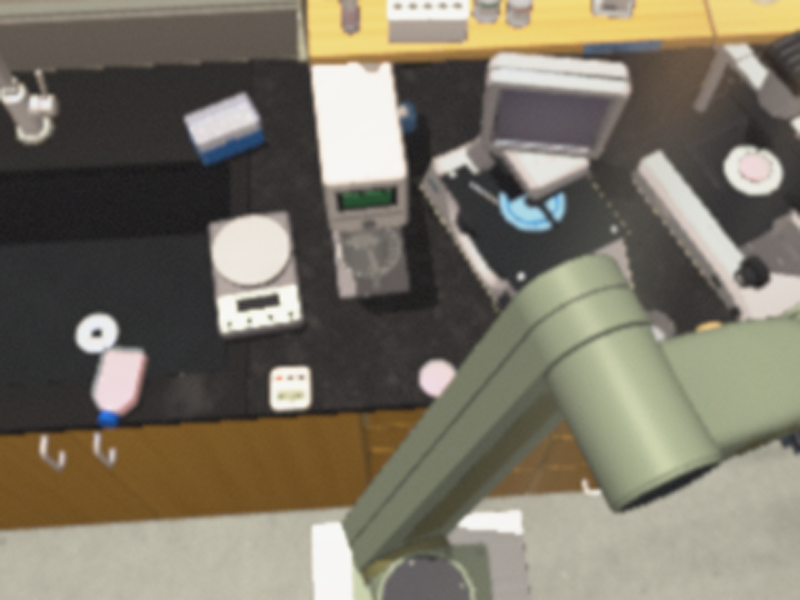

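The pictures show the jug under the head with its handle toward the robot, slightly to -y. In the scene crop the jug is near (365,270) and the handle near (400,280). The balance pan is clear at (278,352). I'll bring the arm over with the TCP above the bystanders.

Emit:
{"api": "send_rows", "payload": {
  "targets": [
    [[0, 0, 0, 0.08, 0.235, 0.02, -1], [0, 0, 0, 0.08, 0.235, 0.02, -1], [0, 0, 0, 0.08, 0.235, 0.02, -1], [0, 0, 0, 0.08, 0.235, 0.02, -1], [0, 0, 0, 0.08, 0.235, 0.02, -1], [0, 0, 0, 0.08, 0.235, 0.02, -1], [0, 0, 0, 0.08, 0.235, 0.02, -1], [0, 0, 0, 0.08, 0.235, 0.02, -1], [0, 0, 0, 0.08, 0.235, 0.02, -1], [0, 0, 0, 0.08, 0.235, 0.02, -1], [0, 0, 0, 0.08, 0.235, 0.02, -1], [0, 0, 0, 0.08, 0.235, 0.02, -1]]
  ]
}}

```text
time_s: 2.3
ee_pos: [387.1, 25.1, 262.6]
ee_rot: [180.0, -0.1, 19.8]
force: [1.6, -1.5, 0.1]
gripper_width: 91.4
gripper_force: 0.0
```

Emit:
{"api": "send_rows", "payload": {
  "targets": [
    [[0.0305, -0.0847, 0, 0, 0, -0.06, -1], [0.0305, -0.0847, 0, 0, 0, -0.06, -1], [0.0305, -0.0847, 0, 0, 0, -0.06, -1], [0.0305, -0.0847, 0, 0, 0, -0.06, -1], [0.0305, -0.0847, 0, 0, 0, -0.06, -1], [0.0305, -0.0847, 0, 0, 0, -0.06, -1], [0, 0, 0, 0, 0, 0, -1]]
  ]
}}

```text
time_s: 3.0
ee_pos: [383.5, 32.9, 200.4]
ee_rot: [-177.9, -38.9, 20.0]
force: [-0.0, 0.5, 0.1]
gripper_width: 91.3
gripper_force: 0.0
```

```bash
cat >> h.py <<'E'
from scipy.spatial.transform import Rotation as Ro
def wpose():
    s=env.state();T=np.eye(4);T[:3,:3]=Ro.from_euler("xyz",s["ee_rot"],degrees=True).as_matrix();T[:3,3]=s["ee_pos"]
    i=optics.camera_info("wrist");return T@np.array(i["mount"]),np.array(i["camera_matrix"])
def wcloud(P,K,mask,d):
    m=mask&(d>0);v,u=np.nonzero(m);p=np.linalg.inv(K)@np.c_[u,v,np.ones(len(u))].T*d[m]
    return (P[:3,:3]@p).T+P[:3,3]
E
python3 - <<'E'
from h import *
P,K=wpose();im,d=optics.grab_frame("wrist");cv2.imwrite("pics/w1.png",im[:,:,::-1])
for n in("jug","jug_handle"):
    for s in optics.silhouettes("wrist",n)[:2]:
        p=wcloud(P,K,s["mask"],d);print(n,round(s["conf"],2),s["at"],len(p),np.percentile(p,[2,50,98],axis=0).round().tolist() if len(p) else 0)
        np.save(f"{n}.npy",p)
for s in optics.place_of("wrist","grip"):
    u,v=s["at"];r=P[:3,:3]@np.linalg.inv(K)@[u,v,1];print(s,(P[:3,3]+r*(71-P[2,3])/r[2]).round(1),d[int(v),int(u)])
s=env.state();print(s["qpos"].round(1),s["ee_pos"].round(1),s["ee_rot"].round(1),P.round(2))
E
```

```text
jug 0.59 [298.3, 99.1] 5621 [[520.0, 21.0, 24.0], [589.0, 57.0, 87.0], [638.0, 96.0, 117.0]]
jug_handle 0.63 [294.8, 142.3] 650 [[519.0, 34.0, 30.0], [526.0, 42.0, 102.0], [561.0, 55.0, 105.0]]
{'at': [296.3, 156.1], 'conf': 0.58} [522.9  37.1  71. ] 349.03043
[-18.  -13.1 136.8  47.5  34.3  16. ] [387.2  32.6 203.8] [-178.3  -39.1   20.4] [[ 3.6000e-01 -8.5000e-01  3.8000e-01  3.3549e+02]
 [-9.3000e-01 -3.2000e-01  1.7000e-01  9.5300e+00]
 [-3.0000e-02 -4.1000e-01 -9.1000e-01  3.7792e+02]
 [ 0.0000e+00  0.0000e+00  0.0000e+00  1.0000e+00]]
```

View pics/w1.png

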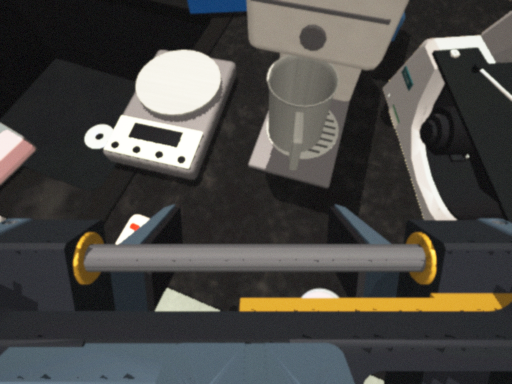

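The wrist picture shows the jug at (300,95) with its handle at (296,140) toward the robot. The pan at (178,80) is free. Next I'll fit the jug axis and handle.

```bash
python3 - <<'E'
from h import *
from scipy.optimize import least_squares
j=np.load("jug.npy");h=np.load("jug_handle.npy")
h=h[(h[:,0]<533)];hs=h[(h[:,2]>40)&(h[:,2]<97)]
print("strap",np.median(hs,0).round(1),len(hs), "handle top",np.median(h[h[:,2]>95],0).round(1),(h[:,2]>95).sum(), "strap y range",np.percentile(hs[:,1],[5,95]))
w=j[(j[:,2]>35)&(j[:,2]<112)&(j[:,0]>535)]
f=lambda q:np.abs(np.hypot(w[:,0]-q[0],w[:,1]-q[1])-39.5)   # inner/outer wall
q=least_squares(f,[600,58],loss="soft_l1",f_scale=2);c=q.x;print("axis",c.round(1),np.median(f(c)))
for g in(hs,h[h[:,2]>95]):
    dlt=np.median(g,0)[:2]-c;print("dir",np.degrees(np.arctan2(-dlt[1],-dlt[0])).round(1),np.hypot(*dlt).round(1))
P,K=wpose();im,d=optics.grab_frame("wrist")
for n in("balance","dispenser","timer"):
    for s in optics.silhouettes("wrist",n)[:1]:
        p=wcloud(P,K,s["mask"],d);print(n,round(s["conf"],2),np.percentile(p,[2,50,98],axis=0).round().tolist())
        if n=="balance":
            t=p[(p[:,2]>45)&(p[:,2]<54)&(p[:,0]>530)]; print("pan mid",((np.percentile(t,1,axis=0)+np.percentile(t,99,axis=0))/2).round(1),np.ptp(t,0).round())
for s in optics.place_of("wrist","pan")[:1]:
    u,v=s["at"];r=P[:3,:3]@np.linalg.inv(K)@[u,v,1];print(s,(P[:3,3]+r*(48-P[2,3])/r[2]).round(1))
s=env.state();print(s["ee_pos"],s["ee_rot"])
E
```

```text
strap [520.1  39.   72.3] 237 handle top [523.6  40.2 103.5] 151 strap y range [33.91707226 44.61829922]
axis [598.1  58.8] 0.9626642672005303
dir 14.2 80.5
dir 14.0 76.9
balance 0.57 [[463.0, 169.0, 18.0], [548.0, 231.0, 39.0], [663.0, 304.0, 49.0]]
pan mid [601.2 247.2  47.9] [128. 129.   5.]
dispenser 0.57 [[529.0, -10.0, 9.0], [550.0, 30.0, 213.0], [684.0, 101.0, 252.0]]
timer 0.75 [[360.0, 199.0, 1.0], [384.0, 212.0, 17.0], [397.0, 228.0, 20.0]]
{'at': [173.9, 82.9], 'conf': 0.88} [602.1 254.1  48. ]
[386.42782937  33.0665723  202.99557184] [-178.22243038  -39.07075362   20.40856066]
```

```bash
cat >> h.py <<'E'
def delta(pos,rpy):
    s=env.state();A=Ro.from_euler("xyz",s["ee_rot"],degrees=True);B=Ro.from_euler("xyz",rpy,degrees=True)
    v=(B*A.inv()).as_rotvec();print("turn deg",np.degrees(v).round(2),"units",(v/(np.pi/2)).round(4),"shift",(np.array(pos)-s["ee_pos"]).round(1),"q",s["qpos"].round(1))
E
python3 -c "
from h import *
delta([462,25,123],[180,-50,14])"
```

```text
turn deg [  2.02 -10.82  -7.64] units [ 0.0225 -0.1203 -0.0849] shift [ 75.6  -8.1 -80. ] q [-18.  -13.1 137.   47.6  34.3  15.8]
```

Emit:
{"api": "send_rows", "payload": {
  "targets": [
    [[0, 0, 0, 0.126, -0.013, -0.133, -1], [0, 0, 0, 0.126, -0.013, -0.133, -1], [0.0075, -0.04, -0.0283, 0.126, -0.013, -0.133, -1], [0.0075, -0.04, -0.0283, 0, 0, 0, -1], [0.0075, -0.04, -0.0283, 0, 0, 0, -1], [0, 0, 0, 0, 0, 0, -1], [0, 0, 0, 0, 0, 0, -1]]
  ]
}}

```text
time_s: 4.15
ee_pos: [449.1, 35.2, 141.6]
ee_rot: [-178.1, -46.2, 16.9]
force: [0.4, 0.3, 0.1]
gripper_width: 91.0
gripper_force: 0.0
```

```bash
python3 - <<'E'
from h import *
s=env.state();print(s["ee_pos"].round(1),s["ee_rot"].round(1))
P,K=wpose();im,d=optics.grab_frame("wrist");cv2.imwrite("pics/w2.png",im[:,:,::-1])
for s in optics.silhouettes("wrist","jug_handle")[:1]:
    p=wcloud(P,K,s["mask"],d);print(s["conf"],s["at"],len(p),np.percentile(p,[2,50,98],axis=0).round().tolist())
    h=p[p[:,0]<533];print(np.median(h,0),np.percentile(h[:,1],[5,95]))
for s in optics.place_of("wrist","grip")[:1]:
    u,v=s["at"];r=P[:3,:3]@np.linalg.inv(K)@[u,v,1];print(s,(P[:3,3]+r*(71-P[2,3])/r[2]).round(1))
delta([462,25,123],[180,-50,14]);delta([536.4,43.5,58.8],[180,-50,14])
E
```

```text
[449.1  35.2 141.6] [-178.1  -46.2   16.9]
0.7 [278.6, 172.8] 897 [[519.0, 34.0, 45.0], [523.0, 41.0, 103.0], [559.0, 52.0, 105.0]]
[520.65953897  39.35969888  88.12675533] [34.10744862 44.91170442]
{'at': [278.5, 191.2], 'conf': 0.71} [523.9  37.6  71. ]
turn deg [-0.13 -3.91 -4.21] units [-0.0015 -0.0434 -0.0467] shift [ 12.2  -9.8 -19.4] q [-14.6   0.9 144.5 104.2  24.6 -38.8]
turn deg [-0.13 -3.91 -4.21] units [-0.0015 -0.0434 -0.0467] shift [ 86.6   8.7 -83.6] q [-14.6   0.9 144.5 104.2  24.6 -38.8]
```

View pics/w2.png

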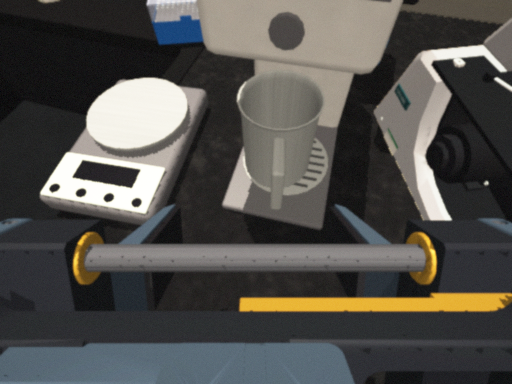

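```bash
python3 -c "
from h import *
delta([488.5,31.6,92.8],[180,-57,14])"
```

```text
turn deg [  1.81 -10.64  -4.27] units [ 0.0201 -0.1182 -0.0474] shift [ 38.7  -3.2 -49.6] q [-14.6   0.9 144.5 104.2  24.6 -38.8]
```

Emit:
{"api": "send_rows", "payload": {
  "targets": [
    [[0, 0, 0, 0.065, -0.005, -0.083, -1], [0, 0, 0, 0.065, -0.005, -0.083, -1], [0, 0, 0, 0.065, -0.005, -0.083, -1], [0.004, -0.024, -0.0095, 0, 0, 0, -1], [0.004, -0.024, -0.0095, 0, 0, 0, -1], [0.004, -0.024, -0.0095, 0, 0, 0, -1], [0.004, -0.024, -0.0095, 0, 0, 0, -1], [0.004, -0.024, -0.0095, 0, 0, 0, -1], [0, 0, 0, 0, 0, 0, -1]]
  ]
}}

```text
time_s: 5.2
ee_pos: [511.4, 28.1, 106.6]
ee_rot: [-179.5, -56.0, 14.0]
force: [-0.1, 0.8, -0.4]
gripper_width: 91.3
gripper_force: 0.0
```

```bash
python3 -c "
from h import *
delta([488.5,31.6,92.8],[180,-57,14])
s=env.state();print(s['ee_pos'],s['ee_rot'])"
```

```text
turn deg [-0.04 -1.08 -0.4 ] units [-0.0004 -0.012  -0.0045] shift [-22.9   3.5 -13.8] q [-12.5  17.1 149.6 147.3  44.4 -81. ]
[511.35529947  28.13168928 106.60593265] [-179.46487039  -55.96489253   13.95459968]
```

Emit:
{"api": "send_rows", "payload": {
  "targets": [
    [[0, 0, 0, 0, 0.055, 0, -1], [0, 0, 0, 0.033, 0.006, -0.057, -1], [0, -0.006, -0.002, 0.033, 0.006, -0.057, -1], [0, -0.006, -0.002, 0.033, 0.006, -0.057, -1], [0, 0, 0, 0.033, 0.006, -0.057, -1], [0, 0, 0, 0, 0, 0, -1], [0, 0, 0, 0, 0, 0, -1]]
  ]
}}

```text
time_s: 5.9
ee_pos: [541.3, 43.6, 63.0]
ee_rot: [-179.8, -56.7, 14.0]
force: [0.1, 0.5, -0.3]
gripper_width: 91.6
gripper_force: 0.0
```

```bash
python3 - <<'E'
from h import *
delta([537.9,43.9,61],[180,-57,14])
s=env.state();print(s['ee_pos'],s['ee_rot'],s["force"])
P,K=wpose();im,d=optics.grab_frame("wrist");cv2.imwrite("pics/w3.png",im[:,:,::-1])
for s in optics.silhouettes("wrist","jug_handle")[:1]:
    p=wcloud(P,K,s["mask"],d);h=p[p[:,0]<530];print(s["conf"],len(h),np.median(h,0),np.percentile(h[:,1],[5,95]))
E
```

```text
turn deg [-0.03 -0.33 -0.11] units [-0.0003 -0.0037 -0.0013] shift [-3.4  0.3 -2. ] q [ -7.8  27.5 149.5 157.2  53.9 -88.5]
[541.29811424  43.58061006  63.04213739] [-179.8071667   -56.68103448   13.95167275] [ 0.06834253  0.50221242 -0.26221896]
0.75 1071 [520.89892093  39.27881408  98.96093415] [34.02774722 44.62735467]
```

View pics/w3.png

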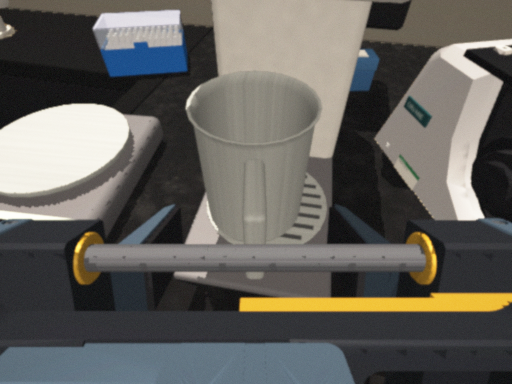

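The handle is centred between the fingers, near column 256. I'll close with high force, because the jug's weight hangs 78 mm off the grip.

Emit:
{"api": "send_rows", "payload": {
  "targets": [
    [[0, 0, 0, 0, 0, 0, 1], [0, 0, 0, 0, 0, 0, 1], [0, 0, 0, 0, 0, 0, 1], [0, 0, 0, 0, 0, 0, 1], [0, 0, 0, 0, 0, 0, 1], [0, 0, 0, 0, 0, 0, 1], [0, 0, 0, 0, 0, 0, 1], [0, 0, 0, 0, 0, 0, 1]]
  ],
  "grip_force": 55
}}

```text
time_s: 6.8
ee_pos: [541.3, 43.4, 62.9]
ee_rot: [-179.9, -56.7, 14.0]
force: [-0.1, -0.0, 0.3]
gripper_width: 30.0
gripper_force: 0.0
```

Emit:
{"api": "send_rows", "payload": {
  "targets": [
    [[0, 0, 0, 0, 0, 0, 1], [0, 0, 0, 0, 0, 0, 1], [0, 0, 0, 0, 0, 0, 1], [0, 0, 0, 0, 0, 0, 1], [0, 0, 0, 0, 0, 0, 1]]
  ]
}}

```text
time_s: 7.3
ee_pos: [541.3, 43.4, 63.0]
ee_rot: [-179.9, -56.7, 14.0]
force: [-0.1, -0.1, -0.3]
gripper_width: 11.9
gripper_force: 55.0
```

Emit:
{"api": "send_rows", "payload": {
  "targets": [
    [[0, 0, 0, 0, 0, 0.02, 1], [0, 0, 0, 0, 0, 0.04, 1], [0, 0, 0, 0, 0, 0.05, 1], [0, 0, 0, 0, 0, 0.05, 1], [0, 0, 0, 0, 0, 0.045, 1], [0, 0, 0, 0, 0, 0.025, 1], [0, 0, 0, 0, 0, 0, 1]]
  ]
}}

```text
time_s: 8.0
ee_pos: [540.9, 43.3, 109.3]
ee_rot: [-179.9, -56.7, 14.0]
force: [0.0, 0.1, -3.1]
gripper_width: 11.7
gripper_force: 55.0
```

```bash
python3 - <<'E'
from h import *
s=env.state();print(s["qpos"].round(1),s['ee_pos'],s['ee_rot'],s["force"],s["torque"])
P,K=wpose();im,d=optics.grab_frame("wrist");cv2.imwrite("pics/w4.png",im[:,:,::-1])
E
```

```text
[ -7.8  18.2 146.6 152.7  42.8 -81.7] [540.93732762  43.29883622 109.32190608] [-179.9174024   -56.68890372   13.99968303] [ 0.01667551  0.05335579 -3.07748825] [-0.26019254  1.07478722 -0.01540258]
```

View pics/w4.png

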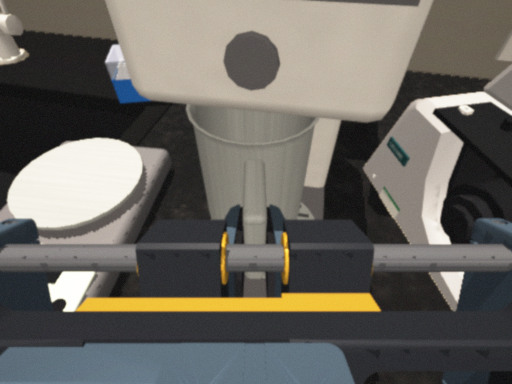

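The jug is held upright, with its base at about z = 58 and its rim below the head. Now sideways to the pan.

Emit:
{"api": "send_rows", "payload": {
  "targets": [
    [[0, 0, 0, -0.02, 0.05, 0, 1], [0, 0, 0, -0.04, 0.1, 0, 1], [0, 0, 0, -0.04, 0.13, 0, 1], [0, 0, 0, -0.02, 0.15, 0, 1], [0, 0, 0, 0, 0.15, 0, 1], [0, 0, 0, 0.03, 0.13, 0, 1], [0, 0, 0, 0.05, 0.11, 0, 1], [0, 0, 0, 0.04, 0.08, 0, 1], [0, 0, 0, 0.02, 0.045, 0, 1], [0, 0, 0, 0, 0, 0, 1], [0, 0, 0, 0, 0, 0, 1]]
  ]
}}

```text
time_s: 9.15
ee_pos: [544.5, 231.8, 107.7]
ee_rot: [-179.9, -56.5, 14.0]
force: [0.3, 0.3, -3.0]
gripper_width: 11.7
gripper_force: 55.0
```

```bash
python3 - <<'E'
from h import *
from scipy.optimize import least_squares
s=env.state();print(s["qpos"].round(1),s['ee_pos'],s['ee_rot'],s["force"],s["torque"])
out=[]
for c in("scene","top"):
    im,d=optics.grab_frame(c)
    cv2.imwrite(f"pics/p_{c}.png",im[:,:,::-1]);out.append(cv2.resize(im[150:280,130:300,::-1],(400,306),interpolation=2))
    for s in optics.silhouettes(c,"jug")[:1]:
        p=cloud(c,s["mask"],d);r=p[(p[:,2]>140)&(p[:,2]<172)&(p[:,0]>540)]
        print(c,s["conf"],len(p),np.percentile(p,[1,50,99],axis=0).round(),((np.percentile(r,1,axis=0)+np.percentile(r,99,axis=0))/2).round(1))
        w=p[(p[:,2]>70)&(p[:,2]<160)&(p[:,0]>555)]
        q=least_squares(lambda q:np.abs(np.hypot(w[:,0]-q[0],w[:,1]-q[1])-39.5),[600,249],loss="soft_l1",f_scale=2);print(q.x.round(1))
    for s in optics.silhouettes(c,"pan")[:1]:
        p=cloud(c,s["mask"],d);print("balance",s["conf"],np.percentile(p,[1,50,99],axis=0).round())
cv2.imwrite("pics/p.png",cv2.hconcat(out))
E
```

```text
[ 28.9  20.3 140.6 200.1  38.3 -97.7] [544.50954423 231.82935038 107.72876906] [-179.91332843  -56.54256582   13.98258442] [ 0.30751145  0.280537   -3.00492883] [-0.32897405  1.13482198  0.00435541]
scene 0.59 732 [[538. 206.  62.]
 [600. 245. 123.]
 [645. 287. 165.]] [595.2 246.7 154. ]
[603.8 246.8]
balance 0.69 [[460. 228.  -1.]
 [546. 289.  37.]
 [664. 322.  56.]]
top 0.69 541 [[528. 207.  51.]
 [619. 246. 126.]
 [648. 285. 166.]] [595.3 246.4 154.1]
[606.3 245.8]
balance 0.56 [[ 556.  181. -230.]
 [ 609.  277.   47.]
 [ 781.  374.   57.]]
```

View pics/p.png

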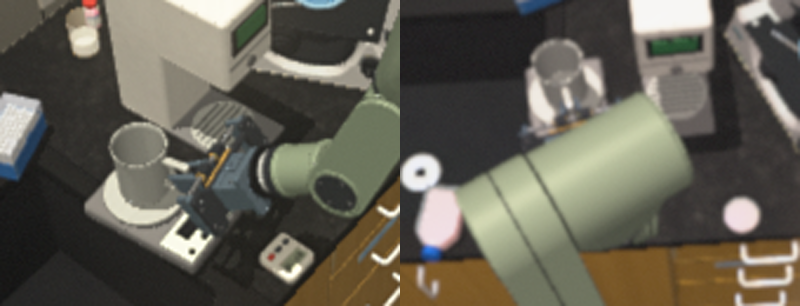

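Both views show the jug over the pan, its centre within about 3 mm of the pan's. I'll lower it gently.

Emit:
{"api": "send_rows", "payload": {
  "targets": [
    [[0, 0, 0, 0, 0.005, -0.01, 1], [0, 0, 0, 0, 0.005, -0.01, 1], [0, 0, 0, 0, 0, -0.008, 1], [0, 0, 0, 0, 0, -0.006, 1], [0, 0, 0, 0, 0, 0, 1]]
  ]
}}

```text
time_s: 9.95
ee_pos: [545.2, 234.3, 101.8]
ee_rot: [-179.9, -56.7, 14.0]
force: [0.2, 0.1, -4.2]
gripper_width: 11.9
gripper_force: 55.0
```

Emit:
{"api": "send_rows", "payload": {
  "targets": [
    [[0, 0, 0, 0, 0, -0.005, 1], [0, 0, 0, 0, 0, -0.005, 1], [0, 0, 0, 0, 0, -0.003, 1], [0, 0, 0, 0, 0, 0, 1]]
  ]
}}

```text
time_s: 10.35
ee_pos: [545.3, 234.3, 99.5]
ee_rot: [-179.9, -56.7, 14.0]
force: [-0.2, 0.1, -3.1]
gripper_width: 11.7
gripper_force: 55.0
```

Emit:
{"api": "send_rows", "payload": {
  "targets": [
    [[0, 0, 0, 0, 0, -0.003, 1], [0, 0, 0, 0, 0, -0.003, 1], [0, 0, 0, 0, 0, 0, 1]]
  ]
}}

```text
time_s: 10.65
ee_pos: [545.7, 234.5, 99.0]
ee_rot: [-179.9, -56.8, 14.0]
force: [-0.4, 0.2, -0.5]
gripper_width: 11.3
gripper_force: 55.0
```

The weight has passed to the pan. One last small step down, then open.

Emit:
{"api": "send_rows", "payload": {
  "targets": [
    [[0, 0, 0, 0, 0, -0.0015, 1], [0, 0, 0, 0, 0, 0, 1], [0, 0, 0, 0, 0, 0, 0.6], [0, 0, 0, 0, 0, 0, 0.2], [0, 0, 0, 0, 0, 0, -0.3], [0, 0, 0, 0, 0, 0, -0.3], [0, 0, 0, 0, 0, 0, -0.3], [0, 0, 0, 0, 0, 0, -0.3], [0, 0, 0, 0, 0, 0, -0.3]]
  ]
}}

```text
time_s: 11.55
ee_pos: [545.3, 234.4, 98.1]
ee_rot: [-179.9, -56.7, 14.0]
force: [-0.2, 0.2, 0.3]
gripper_width: 59.1
gripper_force: 0.0
```

Emit:
{"api": "send_rows", "payload": {
  "targets": [
    [[0, 0, 0, -0.04, -0.01, 0.03, -0.3], [0, 0, 0, -0.08, -0.02, 0.06, -0.3], [0, 0, 0, -0.08, -0.02, 0.08, -0.3], [0, 0, 0, -0.06, -0.015, 0.1, -0.3], [0, 0, 0, -0.06, -0.015, 0.1, -0.3], [0, 0, 0, -0.06, -0.015, 0.12, -0.3], [0, 0, 0, -0.06, -0.015, 0.12, -0.3], [0, 0, 0, 0, 0, 0, -0.3]]
  ]
}}

```text
time_s: 12.35
ee_pos: [456.7, 212.5, 224.0]
ee_rot: [-179.5, -57.1, 13.6]
force: [0.2, -0.3, -0.2]
gripper_width: 59.4
gripper_force: 0.0
```

```bash
python3 - <<'E'
from h import *
from scipy.optimize import least_squares
s=env.state();print(s["qpos"].round(1),s['ee_pos'],s["force"])
out=[]
for c in("scene","top"):
    im,d=optics.grab_frame(c);out.append(cv2.resize(im[150:280,130:300,::-1],(400,306),interpolation=2))
    for s in optics.silhouettes(c,"jug")[:1]:
        p=cloud(c,s["mask"],d);w=p[(p[:,2]>60)&(p[:,2]<150)&(p[:,0]>555)]
        q=least_squares(lambda q:np.abs(np.hypot(w[:,0]-q[0],w[:,1]-q[1])-39.5),[600,249],loss="soft_l1",f_scale=2);print(s["conf"],q.x.round(1),np.percentile(p[:,2],[1,99]))
cv2.imwrite("pics/q.png",cv2.hconcat(out))
E
```

```text
[  35.1   -2.9  140.5  234.5   21.5 -130.5] [456.66216248 212.454711   223.9821288 ] [ 0.22233648 -0.28780181 -0.20284065]
0.73 [605.1 249.4] [ 49.74930326 155.71742338]
0.81 [607.2 248.8] [  6.95923512 156.82549706]
```

View pics/q.png

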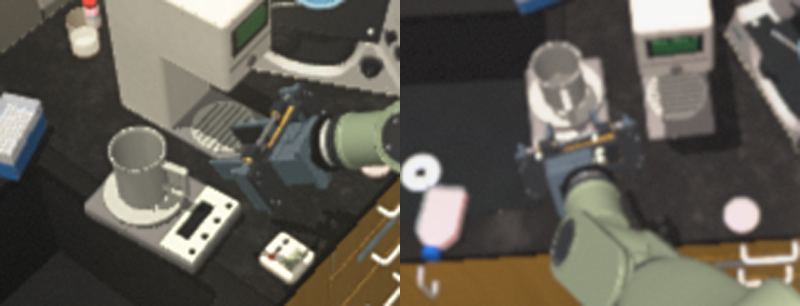

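The jug stands upright near the middle of the pan. Its rim is at z ≈ 154, as expected, and the gripper is clear of everything. Handing in.

```bash
python3 -c "
from workcell import env
print(env.job_done())"
```

```text
the job is handed in; nothing more can be done
None
```

The jug was lifted by its handle out from under the dispenser head and set upright near the centre of the balance pan, whole base on it, then released, with the arm clear of everything and the job handed in at about 12.5 s.

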